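# Pop the shaker out of its push-release holder and stand it on the serving tray

### The job

Get the small glass shaker with the domed metal cap out of its push-release holder: press it straight down until it springs up, then lift it out and stand it upright on the serving tray, beside the mug and spoon. Put it down, do not drop it, and leave the spice jar down in the other holder.

Things in the scene. Friction and masses are not known exactly. Their poses are not given: they have to be found in the camera images.
- shaker: Round shaker, 90 mm tall, 0.1 kg: glass body up to 44 mm wide, domed metal cap about 34 mm wide on its top 24 mm. Origin: centre of its underside; z up its axis. It stands loose in a fixed round steel holder (73 mm wide, 118 mm tall, well 49 mm wide), only the top 6 mm of the cap above the rim: too little to grasp.
- shaker_lift (a joint): Height (m, up positive) of the sprung platform under the shaker. 0: caught down (shaker's underside at z = 34 mm). Pressing the shaker down to -0.004 (about 5 N; stop at -0.010) frees the catch; as the hand withdraws, the spring lifts it smoothly to 0.045 and keeps it there: shaker's top 51 mm above the rim, underside 39 mm below it. Then it pulls straight up out.
- spice_jar: Round glass spice jar with a broad flat screw cap, 46 mm wide, 106 mm tall, in a second holder of the same kind and size, its top 8 mm above the rim. The two holders may stand either way round. Origin: centre of its underside. To be left as it is: pressing it would pop it up too.
- tray: Dark wooden serving tray lying flat, fixed: 220 mm (its x) by 320 mm (its y) outside, floor 8 mm thick, rim 8 mm wide and 20 mm high, a low steel grip (30 mm high) on each short end. Origin: centre of its underside. Its +y points roughly toward the robot. A 94 mm tall mug and a spoon lie on its far half (its y below -0.01); the near half is free.
Mind the look-alikes: they are no part of the job. Leave any black look-alike of the shaker alone.

How it is judged:
By the outcome, as a careful person would: the job done as asked, in the order asked, and still so for the second after the job is handed in, with the robot touching nothing.
It also fails if it takes over 45 s, if anything falls off the work surface, if the arm or the gripper's body presses on something with over 40 N, if the wrist force passes 120 N, or if a joint passes its speed limit or range.

### The arm

A 6-joint arm with a two-finger parallel gripper is mounted at the origin on a cart in front of the work surface, level with it; the furniture and walls round the work are solid. World frame = base frame: x ahead of the robot, y to its left, z up, the work surface at z = 0. Lengths are in m, angles in rad, forces in N, time in s.
With the tool pointing down it reaches from about 0.25 to 0.725 m from the base axis. Payload 4 kg.
Tool frame: the origin (TCP) lies midway between the tips of the shut fingers; the grasp point (between the pads) lies 19 mm behind it; y points along the fingers, z is the direction in which the jaws open and shut, and the axes are right-handed (so a half turn about y gives the same grasp; the last joint's range is limited). The gripper opens to 85 mm and grips with 20 to 120 N. Pads are 22 mm wide; open, the fingers measure 114 mm over their backs; the gripper's body (76 mm by 85 mm) begins 54 mm behind the grasp point. The pads swing forward as they close: fully open they stand 13 mm farther back than shut.
Start: joints at [1.196, 0.241, 0.005, 1.335, 0, 1.571], TCP at [0.183, 0.465, 0.231] pointing down, gripper open.
Joint ranges: [-2.72, 2.72], [-1.05, 1.87], [-1.09, 1.28], [-1.99, 2.15], [-1.42, 1.44], [-3.14, 3.14]. Speed limits (rad/s): [2.79, 2.79, 3.14, 3.14, 3.14, 3.14].

### API

Orientations are given as a unit quaternion [x, y, z, w].
In Python, from workcell import bot gives the robot as it stands. The module is installed in compiled form; this text tells all that it offers.
- The arm moves only by the shell command python3 -m handwheel 'ROWS' [OPENING]. ROWS is JSON, a list of rows, each a list of 6 numbers: the shift along the tool's x, y, z in units of 25 mm (1.0 is 25 mm), then the turn, a rotation vector about the tool's x, y, z in units of 10 degrees (1.0 is 10 degrees). A call has exactly 5 rows; each row is the pose to reach, as a shift and turn from the pose commanded when the call began, along the tool's axes at that moment; what a row does not reach only later rows make up. A row lasts 1/8 s, in which the tool goes at most 62.5 mm and 10.7 degrees, less where a joint would pass 70% of its speed; a pose out of reach is approached as far as the arm can. A call with a gripper value outside its range is refused whole. OPENING is the gripper command: -1 is shut, 1 is fully open, values between are in proportion, set as the call begins (- or left out, the last holds). The fingers move at their own pace and stop on an object; the grip force is fixed at half the most. Time passes only in rows, so rows that repeat a pose let the fingers close, or fill a call up. It gives the time, the measured TCP pose, the force and the opening at its end, in the units of the state.
- bot.get_obs(): the state, without advancing time (a new reading comes with each control period).
- bot.camera(name): name is "scene" or "side" or "wrist"; returns a dict with "color" (400x640x3 uint8, red, green, blue), "fx", "fy", "cx", "cy" (pixels), "rvec" (rotation vector, rad) and "tvec" (3), from world to camera coordinates, as OpenCV has them. Camera axes: x right, y down, z forward; pixel columns grow to the right and rows downward; lengths in m; the calibration is good to about 2 mm. The wrist camera is an equidistant fisheye: a pixel r from the principal point sees the ray r / f radians off the axis. A picture is of the moment at which its call begins. There is no depth.
- bot.job_done(): hands the job in, once; it reports no verdict.
The state is a dict: "clock": time; "joint_pos": joint angles; "joint_vel": joint speeds; "tau": joint torques, N m; "eef_pos": TCP position; "tool_rot": TCP orientation; "ft_force": force on the tool from outside, world axes, zero at the start; "ft_torque": the same for the moment, N m; "grip_width": finger opening in m.
Only numpy, scipy, OpenCV 4.12 (cv2) and the standard library are available. Lean on these libraries where they do the work, as an engineer would, in place of code of your own. Each camera call takes 0.05 s, during which the arm holds its last target.

## Working session

There is one attempt and no reset: what is moved stays moved. The work goes in short steps, Python scripts to look and compute and a shell command to move; the robot and the scene stay as the last step left them, time stands still between calls to the robot, and variables do not carry over. Pictures are saved under pics/ and viewed, and the job is handed in when it is done.

```bash
mkdir -p pics; python3 - <<'E'
from workcell import bot
import cv2
for n in ("scene","side","wrist"):
    c=bot.camera(n); cv2.imwrite(f"pics/{n}0.png",c["color"][:,:,::-1])
    print(n,c["fx"],c["cx"],c["cy"],c["rvec"],c["tvec"])
o=bot.get_obs(); print(o)
E
```

```text
scene 363.8686201776826 320.64238341205413 193.56074175970303 [ 2.01409958 -0.4554411   0.26288545] [-0.41737535  0.24965525  0.52177273]
side 503.7772552196766 317.1751321193618 198.37796828063207 [ 2.21838243 -0.06635852  0.01066269] [-0.53027096  0.20718234  0.94730404]
wrist 309.70691628693146 318.7101793103157 203.97114129079134 [-2.40150252 -1.63857438 -0.21970907] [-0.4987404  -0.03622744  0.37901371]
{'clock': 0.15, 'joint_pos': array([ 1.19598800e+00,  2.41262477e-01,  4.07630397e-03,  1.33517199e+00,
       -1.52199052e-05,  1.57081463e+00]), 'joint_vel': array([-7.17874139e-05, -1.78179921e-04,  2.48159351e-03, -1.63545749e-05,
        5.84400658e-04, -1.10053235e-03]), 'tau': array([-7.72787462e-05, -3.72635221e+01,  2.52638984e+01,  1.23662085e-02,
       -3.08284632e-05, -1.60307074e-06]), 'eef_pos': array([0.18288764, 0.46487098, 0.23062245]), 'tool_rot': array([ 0.69526828, -0.13184436,  0.13164918, -0.69418122]), 'ft_force': array([-0.27390944, -0.65532609,  0.10476918]), 'ft_torque': array([ 0.0325052 , -0.01631275, -0.0263949 ]), 'grip_width': 0.08550273024991045}
```

View pics/scene0.png

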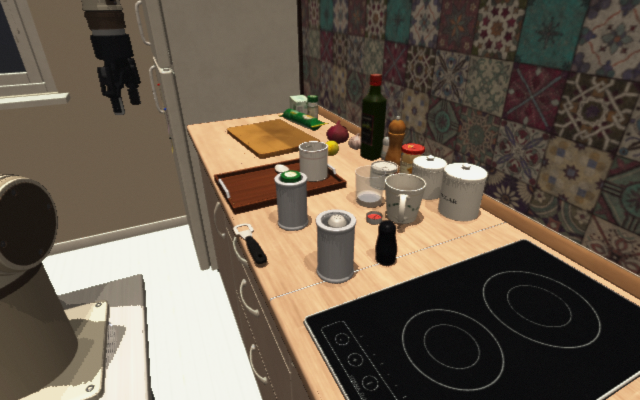

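View pics/side0.png

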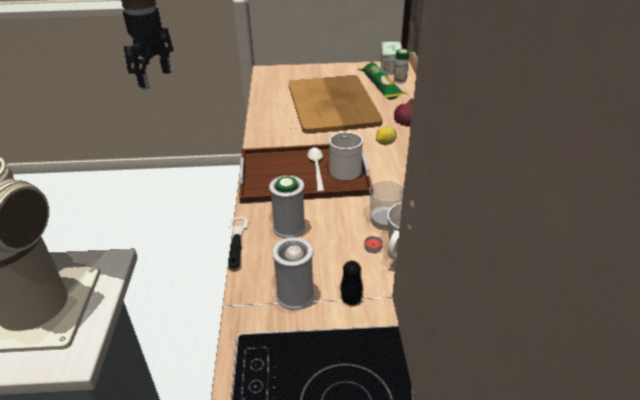

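View pics/wrist0.png

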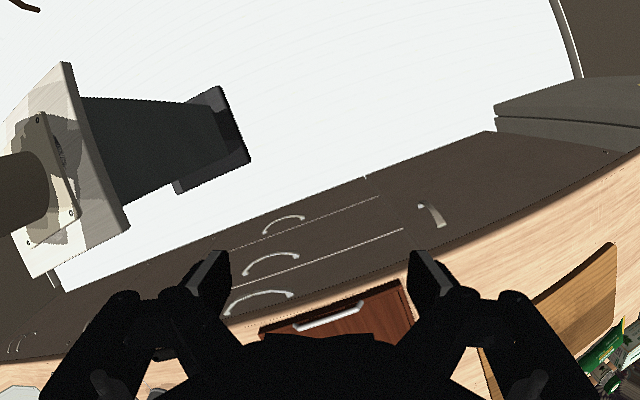

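Scene candidates are the near holder with a domed metal cap (scene 337,220; side 293,252), the farther holder with a green and white flat cap (scene 291,178; side 287,184) and the black look-alike on the counter (scene 387,243). The domed metal cap in a holder fits the shaker. I'll confirm it in enlarged crops.

```bash
python3 - <<'E'
import cv2, numpy as np
a=cv2.imread("pics/scene0.png");b=cv2.imread("pics/side0.png")
A=cv2.resize(a[155:290,265:400],(400,400),interpolation=cv2.INTER_CUBIC)
B=cv2.resize(b[170:310,230:370],(400,400),interpolation=cv2.INTER_CUBIC)
cv2.imwrite("pics/crop1.png",np.hstack([A,B]))
A=cv2.resize(a[130:220,205:355],(800,480),interpolation=cv2.INTER_CUBIC)
cv2.imwrite("pics/crop2.png",A)
B=cv2.resize(b[130:220,225:375],(800,480),interpolation=cv2.INTER_CUBIC)
cv2.imwrite("pics/crop3.png",B)
E
```

```text
(no output)
```

View pics/crop1.png

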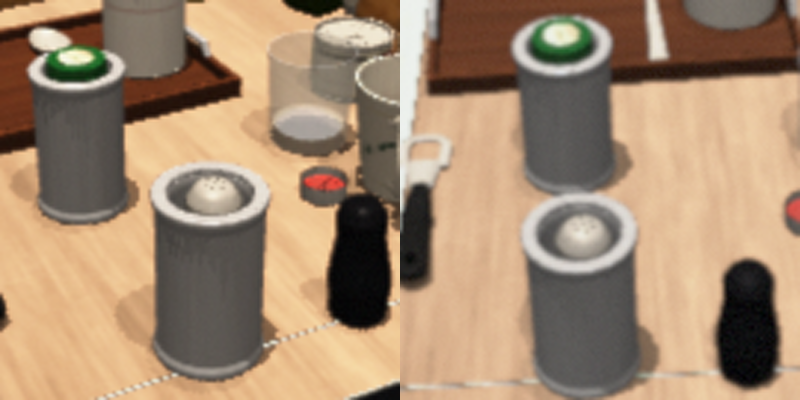

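View pics/crop2.png

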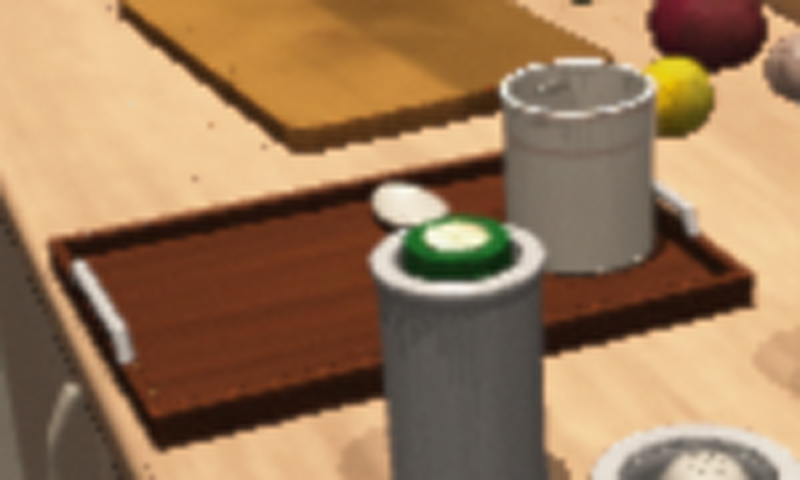

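View pics/crop3.png

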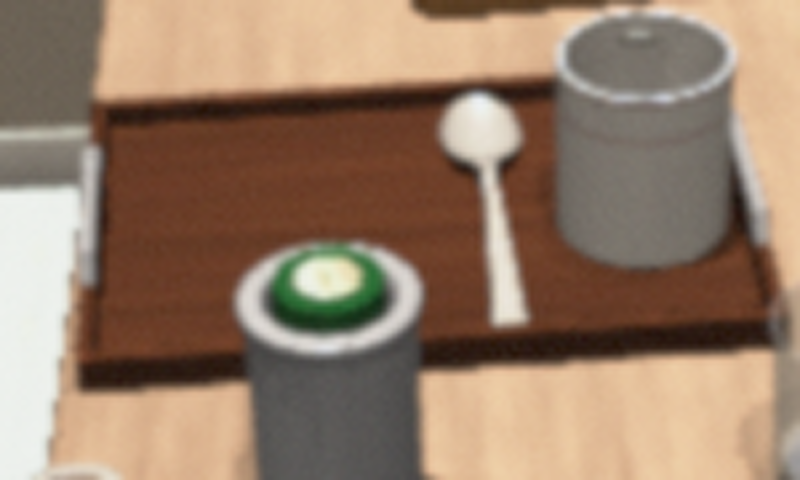

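The crops confirm it: the near holder has the domed, perforated metal cap. Next I'll localise the holders and the tray.

```bash
cat > h.py <<'E'
import numpy as np, cv2
from workcell import bot
def cams(names=("scene","side")):
    return {n:bot.camera(n) for n in names}
def ray(c,u,v,z):
    R=cv2.Rodrigues(np.array(c["rvec"]))[0]; t=np.array(c["tvec"])
    x,y=(u-c["cx"])/c["fx"],(v-c["cy"])/c["fy"]
    C=-R.T@t; d=R.T@np.array([x,y,1.]); s=(z-C[2])/d[2]; return C+s*d
def proj(c,P):
    return cv2.projectPoints(np.array(P,float).reshape(-1,3),np.array(c["rvec"]),np.array(c["tvec"]),np.array([[c["fx"],0,c["cx"]],[0,c["fy"],c["cy"]],[0,0,1]]),None)[0].reshape(-1,2)
def circ(x,y,z,r):
    a=np.linspace(0,2*np.pi,60); return np.c_[x+r*np.cos(a),y+r*np.sin(a),0*a+z]
E
python3 - <<'E'
from h import *
np.set_printoptions(precision=4,suppress=True)
C=cams()
from scipy.optimize import least_squares
S,D=C["scene"],C["side"]
for n,(a,b) in {"shaker":((335.9,220.5),(292.8,251.2)),"jar":((291.2,179.3),(286.9,185.8))}.items():
    print(n,ray(S,*a,.118),ray(D,*b,.118))
for a,b in (((234.1,208.8),(240.4,197.9)),((214.75,175.6),(242.4,149.7)),((346,182.5),(369.8,190))):
    print("tray",ray(S,*a,.02),ray(D,*b,.02))
for n,c in C.items():
    print(n,"campos",-cv2.Rodrigues(c["rvec"])[0].T@c["tvec"])
E
```

```text
shaker [ 0.4891 -0.0066  0.118 ] [ 0.4897 -0.0028  0.118 ]
jar [0.4792 0.1871 0.118 ] [0.4801 0.196  0.118 ]
tray [0.3654 0.2878 0.02  ] [0.3665 0.2924 0.02  ]
tray [0.36   0.5028 0.02  ] [0.3569 0.5078 0.02  ]
tray [0.6776 0.2957 0.02  ] [0.6721 0.3012 0.02  ]
scene campos [ 0.2344 -0.4922  0.46  ]
side campos [ 0.5088 -0.657   0.7287]
```

```bash
cat >> h.py <<'E'
from scipy.spatial.transform import Rotation as Ro
def need(target,yaw_jaw=None,verbose=True):
    o=bot.get_obs(); R=Ro.from_quat(o["tool_rot"]); d=np.array(target)-o["eef_pos"]
    print("clock",o["clock"],"eef",o["eef_pos"].round(4),"F",o["ft_force"].round(2),"w",round(o["grip_width"],4),"J",o["joint_pos"].round(2))
    print("tool axes (cols)\n",R.as_matrix().round(3)); print("shift units",(R.inv().apply(d)/.025).round(3))
    if yaw_jaw is not None:
        y=np.array([0,0,-1.]); z=np.array([np.cos(yaw_jaw),np.sin(yaw_jaw),0]); x=np.cross(y,z)
        T=Ro.from_matrix(np.c_[x,y,z]); print("turn units",(np.degrees((R.inv()*T).as_rotvec())/10).round(3))
E
python3 - <<'E'
from h import *
need((.4895,-.0045,.24),np.pi/2)
need((.4895,-.0045,.24),-np.pi/2)
need((.4895,-.0045,.24),0)
E
```

```text
clock 0.25 eef [0.1829 0.465  0.2309] F [-0.51  0.47  0.11] w 0.0854 J [1.2  0.24 0.   1.34 0.   1.57]
tool axes (cols)
 [[ 0.931 -0.     0.366]
 [-0.366 -0.001  0.931]
 [-0.    -1.    -0.001]]
shift units [ 18.286  -0.352 -12.99 ]
turn units [ 6.000e-03 -2.147e+00 -1.000e-03]
clock 0.25 eef [0.1829 0.465  0.2309] F [-0.51  0.47  0.11] w 0.0854 J [1.2  0.24 0.   1.34 0.   1.57]
tool axes (cols)
 [[ 0.931 -0.     0.366]
 [-0.366 -0.001  0.931]
 [-0.    -1.    -0.001]]
shift units [ 18.286  -0.352 -12.99 ]
turn units [2.0000e-03 1.5853e+01 8.0000e-03]
clock 0.25 eef [0.1829 0.465  0.2309] F [-0.51  0.47  0.11] w 0.0854 J [1.2  0.24 0.   1.34 0.   1.57]
tool axes (cols)
 [[ 0.931 -0.     0.366]
 [-0.366 -0.001  0.931]
 [-0.    -1.    -0.001]]
shift units [ 18.286  -0.352 -12.99 ]
turn units [5.000e-03 6.853e+00 4.000e-03]
```

```bash
python3 -m handwheel '[[1.9,0,-1.3,0,-0.3,0],[3.8,0,-2.6,0,-0.6,0],[5.7,0,-3.9,0,-0.9,0],[7.6,0,-5.2,0,-1.2,0],[9.1,0,-6.4,0,-1.4,0]]'; python3 -c "
from h import *
need((.4895,-.0045,.24),np.pi/2)"
```

```text
clock: 0.88
eef_pos: [0.3371, 0.2314, 0.2314]
tool_rot: [-0.706, 0.046, -0.046, 0.706]
ft_force: [-0.4, 1.5, -0.4]
grip_width: 0.0856
clock 0.875 eef [0.3371 0.2314 0.2314] F [-0.36  1.45 -0.36] w 0.0856 J [ 0.6   0.06 -0.21  1.3  -0.    0.73]
tool axes (cols)
 [[ 0.992  0.001  0.13 ]
 [-0.13   0.     0.992]
 [ 0.001 -1.     0.   ]]
shift units [ 7.267 -0.343 -8.566]
turn units [-0.001 -0.744  0.003]
```

```bash
python3 -m handwheel '[[1.5,0,-1.8,0,-0.2,0],[3.0,-0.1,-3.6,0,-0.4,0],[4.5,-0.2,-5.4,0,-0.6,0],[6.0,-0.3,-7.1,0,-0.74,0],[7.27,-0.35,-8.55,0,-0.74,0]]' -1; python3 - <<'E'
from h import *
need((.4895,-.0045,.24),np.pi/2)
for n in ("wrist","scene"):
    cv2.imwrite(f"pics/{n}1.png",bot.camera(n)["color"][:,:,::-1])
E
```

```text
clock: 1.5
eef_pos: [0.4895, -0.0045, 0.2402]
tool_rot: [-0.707, 0.001, -0.001, 0.707]
ft_force: [0.1, 0.9, 0.4]
grip_width: 0.0002
clock 1.5 eef [ 0.4895 -0.0045  0.2402] F [0.05 0.86 0.44] w 0.0002 J [-0.01  0.22 -0.    1.35  0.   -0.01]
tool axes (cols)
 [[ 1.     0.001  0.002]
 [-0.002  0.     1.   ]
 [ 0.001 -1.     0.   ]]
shift units [-0.001  0.007 -0.   ]
turn units [-0.001 -0.013  0.003]
```

View pics/wrist1.png

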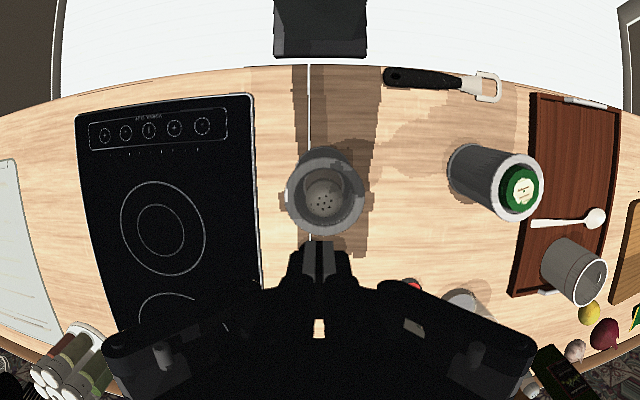

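```bash
cat >> h.py <<'E'
def fproj(c,P):
    R=cv2.Rodrigues(np.array(c["rvec"]))[0]; p=np.array(P,float).reshape(-1,3)@R.T+np.array(c["tvec"])
    q=np.hypot(p[:,0],p[:,1]); th=np.arctan2(q,p[:,2])
    return np.c_[c["cx"]+c["fx"]*th*p[:,0]/q, c["cy"]+c["fy"]*th*p[:,1]/q]
def fray(c,u,v,z):
    R=cv2.Rodrigues(np.array(c["rvec"]))[0]; x,y=(u-c["cx"])/c["fx"],(v-c["cy"])/c["fy"]; th=np.hypot(x,y)
    d=R.T@np.array([np.sin(th)*x/th,np.sin(th)*y/th,np.cos(th)]); C=-R.T@np.array(c["tvec"]); return C+(z-C[2])/d[2]*d
E
python3 - <<'E'
from h import *
c=bot.camera("wrist"); im=c["color"][:,:,::-1].copy()
k=5; x0,y0=260,140
cr=cv2.resize(im[y0:y0+115,x0:x0+130],None,fx=k,fy=k,interpolation=cv2.INTER_CUBIC)
def dr(P,col):
    cv2.polylines(cr,[((fproj(c,P)-[x0,y0]+.5)*k).astype(int)],False,col,1)
x,y=.4895,-.0045
dr(circ(x,y,.118,.0365),(0,255,0)); dr(circ(x,y,.118,.0245),(0,255,0)); dr(circ(x,y,.124,.003),(0,0,255))
cv2.imwrite("pics/w1c.png",cr)
E
```

```text
(no output)
```

View pics/w1c.png

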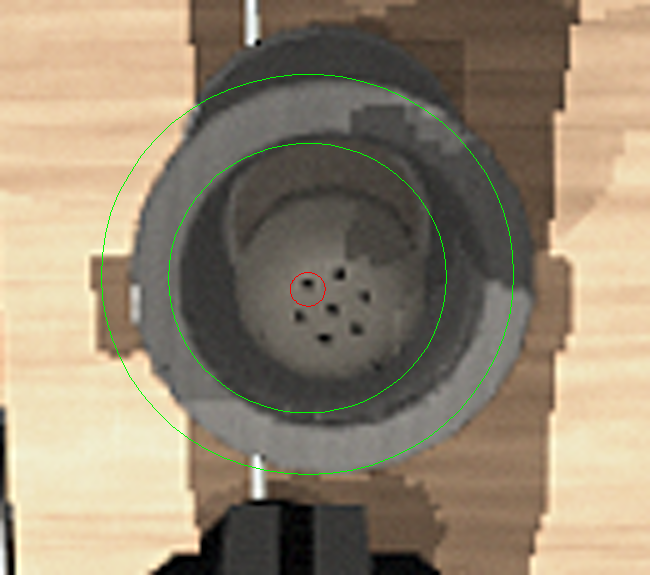

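View pics/scene1.png

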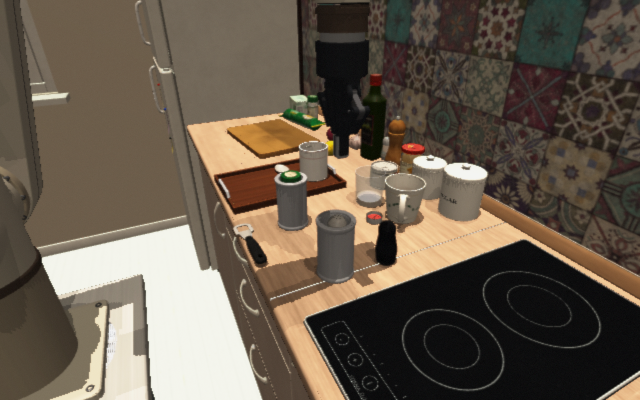

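```bash
python3 - <<'E'
from h import *
c=bot.camera("wrist"); o=bot.get_obs()["eef_pos"]
print(fproj(c,[o,o+[0,0,.02]]), [fray(c,260+332/5-.5,140+276/5-.5,.118)])
im=c["color"][:,:,::-1]
cv2.imwrite("pics/w1d.png",cv2.resize(im[225:345,260:380],None,fx=5,fy=5,interpolation=cv2.INTER_CUBIC))
S=bot.camera("scene");cv2.imwrite("pics/s1d.png",cv2.resize(S["color"][60:180,290:400,::-1],None,fx=5,fy=5,interpolation=cv2.INTER_CUBIC)); print(proj(S,[o]))
D=bot.camera("side"); print(proj(D,[o]));cv2.imwrite("pics/d1.png",D["color"][:,:,::-1])
E
```

```text
[[321.21190914 254.8943261 ]
 [321.46772869 273.61168369]] [array([0.48690351, 0.00175662, 0.118     ])]
[[335.3111789  155.80414602]]
[[288.57221153 196.30670919]]
```

View pics/w1d.png

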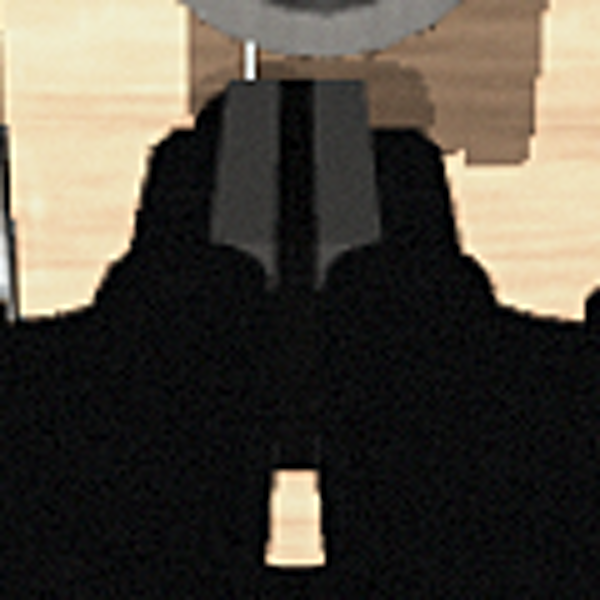

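View pics/s1d.png

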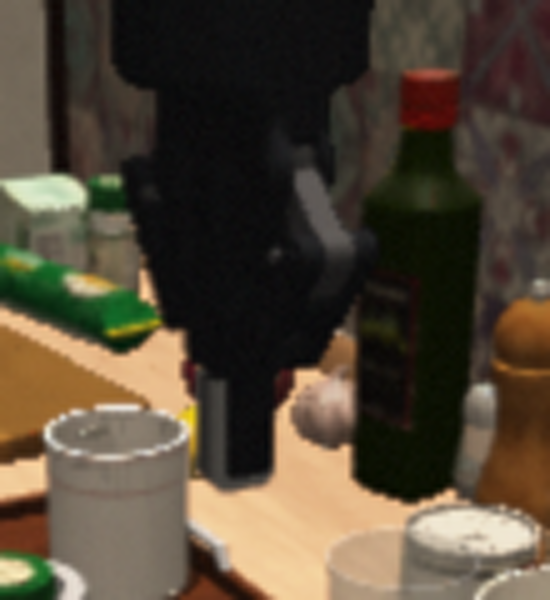

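View pics/d1.png

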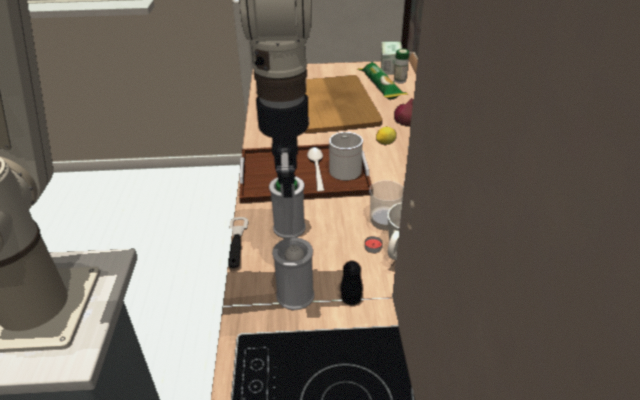

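```bash
python3 - <<'E'
from h import *
S,D,W=[bot.camera(n) for n in("scene","side","wrist")]
im=D["color"][:,:,::-1].copy()
cv2.imwrite("pics/d1c.png",np.hstack([cv2.resize(im[150:230,250:320],(560,640),interpolation=cv2.INTER_CUBIC)[:600]]))
print(ray(S,333.4,219.5,.118)); 
print(ray(S,338,156.4,.24),ray(D,287,195,.24))
print("wrist C",-cv2.Rodrigues(W["rvec"])[0].T@W["tvec"]); print(fray(W,318.9,254.9,.24), fray(W,328.2,195,.118))
E
```

```text
[ 0.48664805 -0.00165874  0.118     ]
[ 0.49054758 -0.00834831  0.24      ] [4.85879915e-01 4.18893567e-06 2.40000000e-01]
wrist C [ 0.42073082 -0.00132888  0.38277005]
[ 0.48708018 -0.00135433  0.24      ] [0.48596184 0.00670756 0.118     ]
```

View pics/d1c.png

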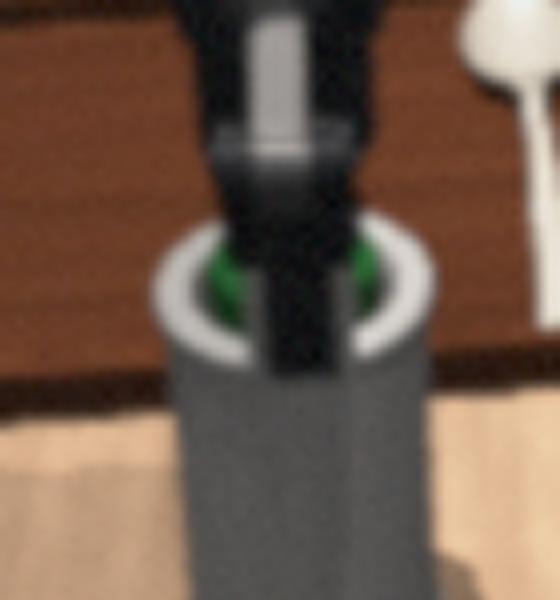

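Wrist and fixed cameras disagree by a few mm in y. I'll descend to just above the cap and compare fingertip and cap directly.

```bash
python3 -m handwheel '[[0,1,0.1,0,0,0],[0,2,0.2,0,0,0],[-0.05,3,0.2,0,0,0],[-0.05,3.8,0.2,0,0,0],[-0.05,3.8,0.2,0,0,0]]' -1; python3 - <<'E'
from h import *
need((.4885,.001,.14))
S,D,W=[bot.camera(n)["color"][:,:,::-1] for n in("scene","side","wrist")]
f=lambda i,x,y:cv2.resize(i[y:y+90,x:x+80],(400,450),interpolation=cv2.INTER_CUBIC)
cv2.imwrite("pics/n2.png",np.hstack([f(S,295,170),f(D,252,190)]))
cv2.imwrite("pics/w2.png",cv2.resize(W[140:260,250:390],None,fx=5,fy=5,interpolation=cv2.INTER_CUBIC))
E
```

```text
clock: 2.58
eef_pos: [0.4856, 0.0034, 0.1439]
tool_rot: [-0.707, 0.001, 0.001, 0.707]
ft_force: [-0.8, -0.4, 0.3]
grip_width: -0.0003
clock 2.575 eef [0.4856 0.0034 0.1439] F [-0.83 -0.4   0.3 ] w -0.0003 J [ 0.01  0.27 -0.19  1.11  0.    0.01]
tool axes (cols)
 [[ 1.    -0.004 -0.   ]
 [ 0.     0.     1.   ]
 [-0.004 -1.     0.   ]]
shift units [ 0.115  0.154 -0.096]
```

View pics/n2.png

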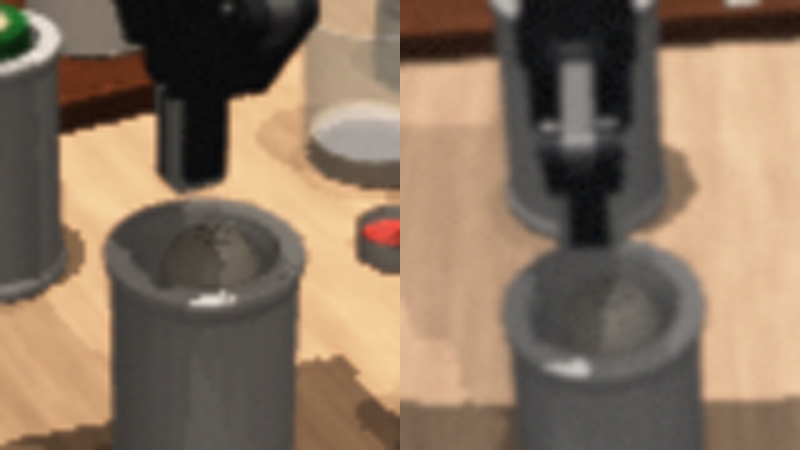

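View pics/w2.png

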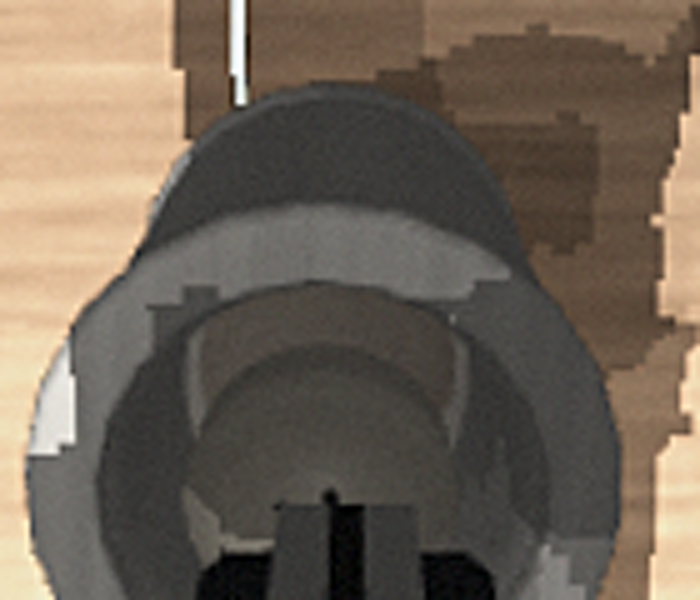

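```bash
python3 - <<'E'
from h import *
o=bot.get_obs(); D=bot.camera("side"); S=bot.camera("scene")
print(o["eef_pos"],proj(D,[o["eef_pos"],[.4856,.0012,.118],[.4896,.0012,.118]]))
print(proj(S,[o["eef_pos"],[.4876,.0012,.118]]))
E
```

```text
[0.48794473 0.00299179 0.14615795] [[291.00013734 237.10327307]
 [290.44190449 249.76537179]
 [292.7003872  249.65850784]]
[[332.97530139 204.38850412]
 [333.14939237 218.61614549]]
```

```bash
python3 -m handwheel '[[0.06,0.3,-0.08,0,0,0],[0.06,0.6,-0.08,0,0,0],[0.06,0.8,-0.08,0,0,0],[0.06,0.95,-0.08,0,0,0],[0.06,1.12,-0.08,0,0,0]]' -1; python3 - <<'E'
from h import *
for i in range(1):
  need((.4895,.001,.117))
S,D,W=[bot.camera(n)["color"][:,:,::-1] for n in("scene","side","wrist")]
need((.4895,.001,.117))
f=lambda i,x,y:cv2.resize(i[y:y+90,x:x+80],(400,450),interpolation=cv2.INTER_CUBIC)
cv2.imwrite("pics/n3.png",np.hstack([f(S,295,170),f(D,252,190)]))
E
```

```text
clock: 3.45
eef_pos: [0.4898, 0.0005, 0.1179]
tool_rot: [-0.707, -0.0, -0.001, 0.707]
ft_force: [-0.5, -0.0, 5.3]
grip_width: 0.0001
clock 3.45 eef [0.4898 0.0005 0.1179] F [-0.52 -0.03  5.32] w 0.0001 J [ 0.    0.3  -0.22  1.04  0.    0.  ]
tool axes (cols)
 [[ 1.     0.002  0.001]
 [-0.001  0.     1.   ]
 [ 0.002 -1.     0.   ]]
shift units [-0.011  0.037  0.018]
clock 3.6 eef [0.4892 0.0005 0.1175] F [-0.14 -0.37  4.94] w 0.0003 J [ 0.    0.3  -0.22  1.04  0.    0.  ]
tool axes (cols)
 [[ 1.     0.001  0.001]
 [-0.001  0.     1.   ]
 [ 0.001 -1.     0.   ]]
shift units [0.012 0.022 0.019]
```

View pics/n3.png

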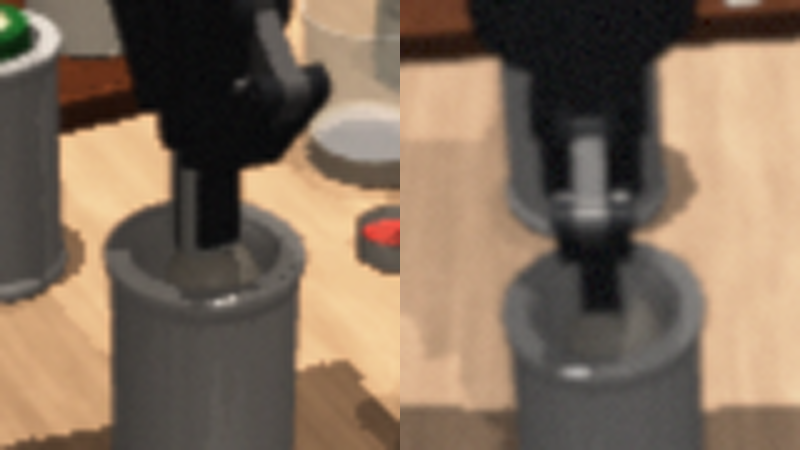

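Fingertips are centred on the cap and the force is about 5 N, with the press at roughly -6 mm. I'll press 1 mm more, then withdraw slowly.

```bash
python3 -m handwheel '[[0,0.05,0,0,0,0],[0,0.05,0,0,0,0],[0,-0.3,0,0,0,0],[0,-0.7,0,0,0,0],[0,-1.1,0,0,0,0]]' -1;  python3 -m handwheel '[[0,-0.4,0,0,0,0],[0,-0.8,0,0,0,0],[0,-1.3,0,0,0,0],[0,-2,0,0,0,0],[0,-3,0,0,0,0]]' -1;python3 - <<'E'
from h import *
need((.4895,.001,.24))
S,D,W=[bot.camera(n)["color"][:,:,::-1] for n in("scene","side","wrist")]
need((.4895,.001,.24))
f=lambda i,x,y:cv2.resize(i[y:y+120,x:x+80],(400,600),interpolation=cv2.INTER_CUBIC)
cv2.imwrite("pics/n4.png",np.hstack([f(S,295,170),f(D,252,190)]))
cv2.imwrite("pics/w4.png",W)
E
```

```text
clock: 4.22
eef_pos: [0.4888, 0.0006, 0.1453]
tool_rot: [-0.707, 0.0, -0.0, 0.707]
ft_force: [-0.3, 0.6, 1.3]
grip_width: 0.0003
clock: 4.85
eef_pos: [0.4883, 0.0005, 0.2199]
tool_rot: [0.707, -0.001, -0.0, -0.707]
ft_force: [-0.6, -0.0, 0.6]
grip_width: -0.0002
clock 4.85 eef [0.4883 0.0005 0.2199] F [-0.62 -0.02  0.57] w -0.0002 J [ 0.    0.22 -0.05  1.3  -0.    0.  ]
tool axes (cols)
 [[ 1.    -0.002  0.001]
 [-0.001 -0.     1.   ]
 [-0.002 -1.    -0.   ]]
shift units [ 0.048 -0.803  0.018]
clock 5.0 eef [0.4898 0.0005 0.221 ] F [-0.7   0.34 -0.35] w -0.0001 J [ 0.    0.22 -0.05  1.3  -0.    0.  ]
tool axes (cols)
 [[ 1.     0.003  0.001]
 [-0.001 -0.     1.   ]
 [ 0.003 -1.     0.   ]]
shift units [-0.011 -0.761  0.019]
```

View pics/n4.png

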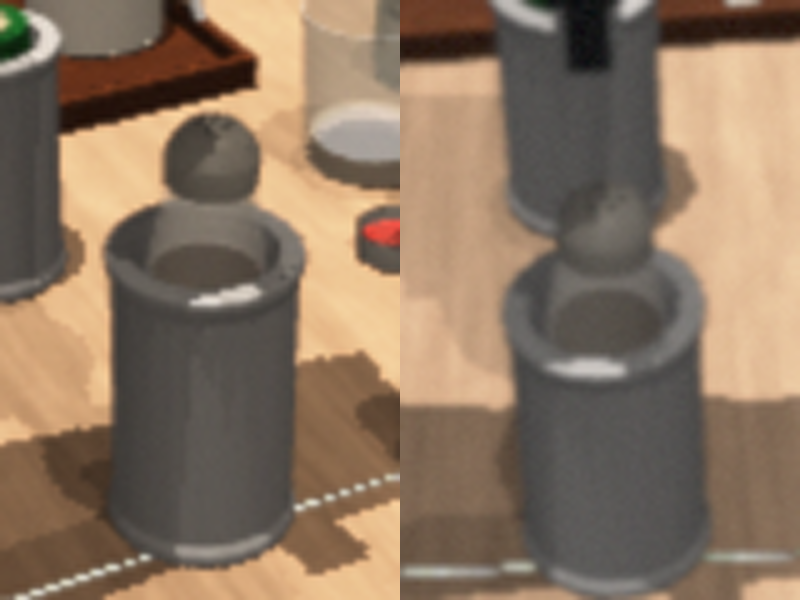

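View pics/w4.png

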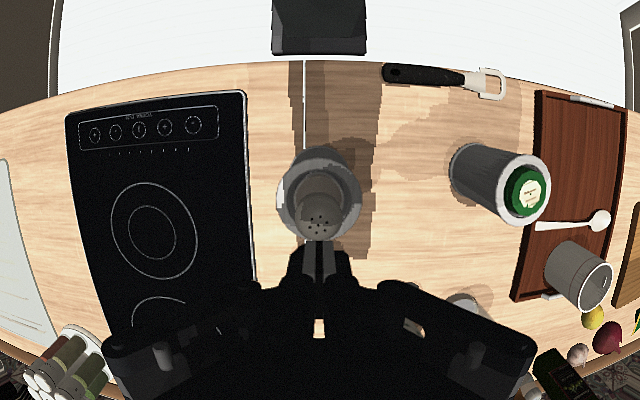

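The shaker sprang up: its cap is clear at scene crop (212,160) and the jar is still down. I'll open and descend around it.

```bash
python3 -m handwheel '[[0,0,0,0,0,0],[0,0,0,0,0,0],[0,0,0,0,0,0],[0,0,0,0,0,0],[0,0.5,0,0,0,0]]' 1;  python3 -m handwheel '[[0,0.8,0,0,0,0],[0,1.6,0,0,0,0],[0,2.4,0,0,0,0],[0,3.1,0,0,0,0],[0,3.44,0,0,0,0]]' 1;python3 - <<'E'
from h import *
need((.4895,.001,.122))
S,D,W=[bot.camera(n)["color"][:,:,::-1] for n in("scene","side","wrist")]
need((.4895,.001,.122))
f=lambda i,x,y:cv2.resize(i[y:y+120,x:x+80],(400,600),interpolation=cv2.INTER_CUBIC)
cv2.imwrite("pics/n5.png",np.hstack([f(S,295,150),f(D,252,170)]))
cv2.imwrite("pics/w5.png",W)
E
```

```text
clock: 5.62
eef_pos: [0.4896, 0.0005, 0.2074]
tool_rot: [-0.707, -0.0, -0.001, 0.707]
ft_force: [-0.2, 0.9, -1.0]
grip_width: 0.0853
clock: 6.25
eef_pos: [0.4877, 0.0005, 0.1193]
tool_rot: [-0.707, 0.001, 0.001, 0.707]
ft_force: [-0.3, 0.2, 0.5]
grip_width: 0.0853
clock 6.25 eef [0.4877 0.0005 0.1193] F [-0.26  0.2   0.5 ] w 0.0853 J [ 0.    0.3  -0.22  1.05  0.    0.  ]
tool axes (cols)
 [[ 1.    -0.003  0.001]
 [-0.001  0.     1.   ]
 [-0.003 -1.     0.   ]]
shift units [ 0.073 -0.108  0.019]
clock 6.4 eef [0.4885 0.0005 0.1206] F [ 0.03  0.38 -0.45] w 0.0851 J [ 0.    0.3  -0.22  1.05  0.    0.  ]
tool axes (cols)
 [[ 1.    -0.001  0.001]
 [-0.001  0.     1.   ]
 [-0.001 -1.     0.   ]]
shift units [ 0.04  -0.054  0.019]
```

View pics/n5.png

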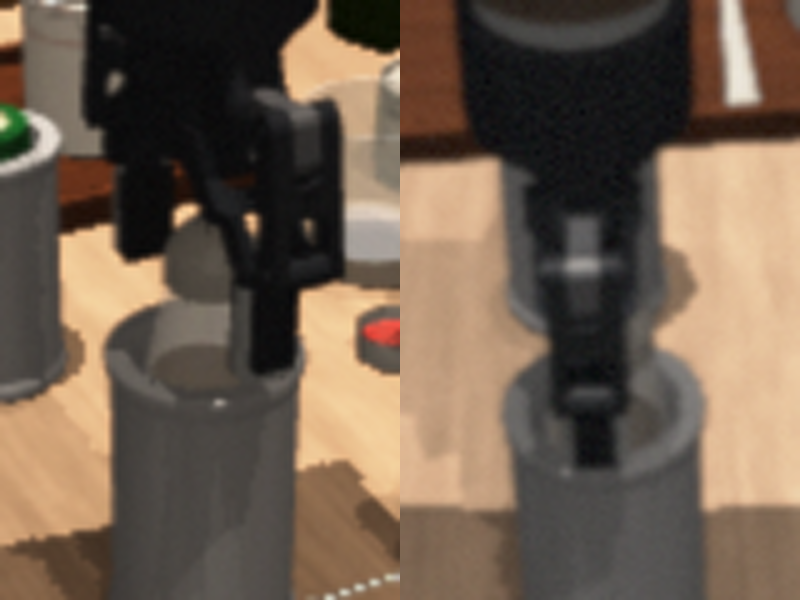

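View pics/w5.png

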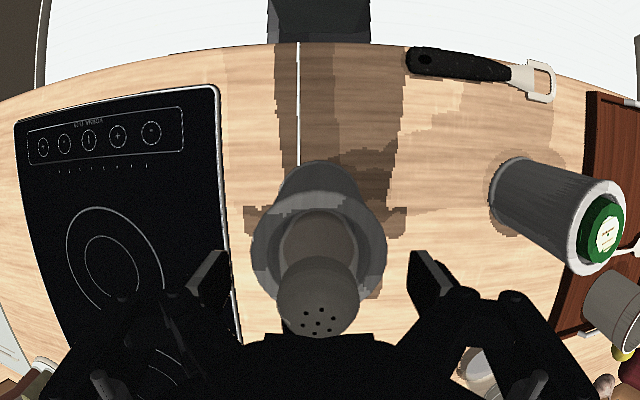

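Fingers straddle the shaker, centred at wrist x≈318. I'll close, then lift gently.

```bash
python3 -m handwheel '[[0.04,0,0,0,0,0],[0.04,0,0,0,0,0],[0.04,0,0,0,0,0],[0.04,0,0,0,0,0],[0.04,0,0,0,0,0]]' -1; python3 -m handwheel '[[0,0,0,0,0,0],[0,-0.1,0,0,0,0],[0,-0.3,0,0,0,0],[0,-0.5,0,0,0,0],[0,-0.7,0,0,0,0]]' -1; python3 - <<'E'
from h import *
need((.4895,.001,.122))
S,D,W=[bot.camera(n)["color"][:,:,::-1] for n in("scene","side","wrist")]
need((.4895,.001,.122))
f=lambda i,x,y:cv2.resize(i[y:y+120,x:x+80],(400,600),interpolation=cv2.INTER_CUBIC)
cv2.imwrite("pics/n6.png",np.hstack([f(S,295,150),f(D,252,170)]))
E
```

```text
clock: 7.02
eef_pos: [0.4903, 0.0005, 0.1215]
tool_rot: [0.707, -0.0, 0.001, -0.707]
ft_force: [-0.3, -0.6, 2.3]
grip_width: 0.0342
clock: 7.65
eef_pos: [0.4897, 0.0006, 0.1388]
tool_rot: [-0.707, 0.001, -0.0, 0.707]
ft_force: [1.1, -0.7, -1.8]
grip_width: 0.0342
clock 7.65 eef [0.4897 0.0006 0.1388] F [ 1.09 -0.67 -1.82] w 0.0342 J [ 0.    0.28 -0.19  1.1   0.    0.  ]
tool axes (cols)
 [[ 1.    -0.     0.001]
 [-0.001  0.     1.   ]
 [-0.    -1.     0.   ]]
shift units [-0.008  0.673  0.018]
clock 7.8 eef [0.4901 0.0006 0.1389] F [ 0.38  0.32 -1.37] w 0.0342 J [ 0.    0.28 -0.19  1.1   0.    0.  ]
tool axes (cols)
 [[ 1.     0.001  0.001]
 [-0.001  0.     1.   ]
 [ 0.001 -1.     0.   ]]
shift units [-0.025  0.678  0.018]
```

View pics/n6.png

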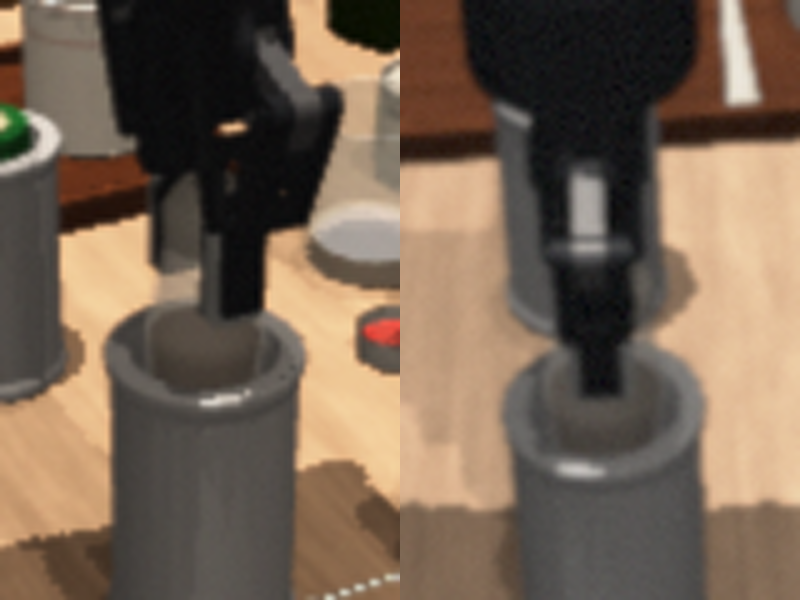

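Gripped at 34 mm and rising with the hand. I'll lift clear.

```bash
python3 -m handwheel '[[0,-0.5,0,0,0,0],[0,-1,0,0,0,0],[0,-1.6,0,0,0,0],[0,-2.2,0,0,0,0],[0,-2.8,0,0,0,0]]' -1; python3 - <<'E'
from h import *
need((.437,.40,.21),np.pi/2)
S,D=[bot.camera(n)["color"][:,:,::-1] for n in("scene","side")]
f=lambda i,x,y:cv2.resize(i[y:y+120,x:x+80],(400,600),interpolation=cv2.INTER_CUBIC)
cv2.imwrite("pics/n7.png",np.hstack([f(S,295,110),f(D,252,130)]))
E
```

```text
clock: 8.43
eef_pos: [0.49, 0.0005, 0.2099]
tool_rot: [-0.707, 0.0, -0.001, 0.707]
ft_force: [0.6, 0.1, -0.7]
grip_width: 0.0345
clock 8.425 eef [0.49   0.0005 0.2099] F [ 0.58  0.07 -0.68] w 0.0345 J [ 0.    0.23 -0.06  1.28  0.    0.  ]
tool axes (cols)
 [[ 1.     0.001  0.001]
 [-0.001  0.     1.   ]
 [ 0.001 -1.     0.   ]]
shift units [-2.1410e+00 -5.0000e-03  1.5976e+01]
turn units [-0.    -0.008  0.004]
```

View pics/n7.png

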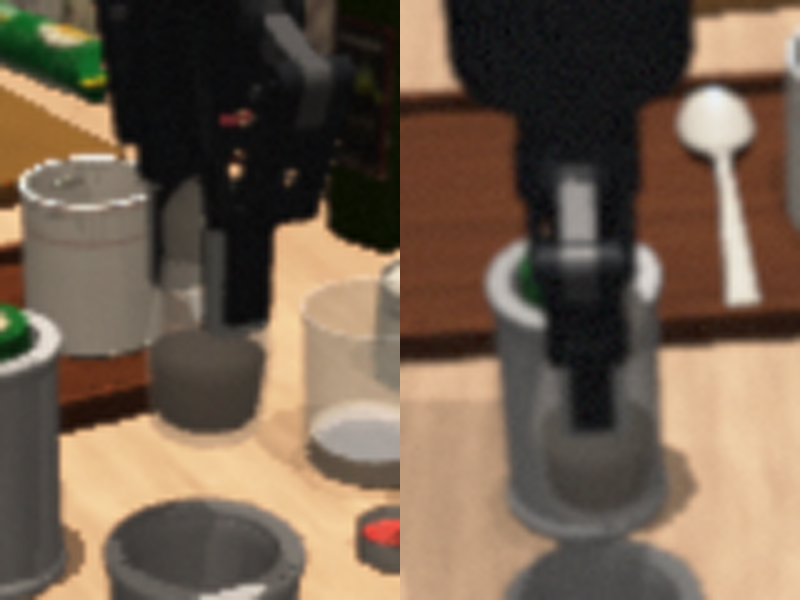

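The shaker is held upright and clear of the holder. I'll carry it to the near half of the tray.

```bash
python3 -m handwheel '[[-0.1,0,0.8,0,0,0],[-0.3,0,2.2,0,0,0],[-0.5,0,3.8,0,0,0],[-0.7,0,5.4,0,0,0],[-0.9,0,7,0,0,0]]' -1;python3 -m handwheel '[[-0.2,0,1.6,0,0,0],[-0.4,0,3.2,0,0,0],[-0.6,0,4.8,0,0,0],[-0.8,0,6.2,0,0,0],[-1,0,7.4,0,0,0]]' -1;python3 -m handwheel '[[-0.1,0,0.7,0,0,0],[-0.2,0,1.2,0,0,0],[-0.24,0,1.57,0,0,0],[-0.24,0,1.57,0,0,0],[-0.24,0,1.57,0,0,0]]' -1; python3 - <<'E'
from h import *
need((.437,.40,.05),np.pi/2)
for n in ("scene","side","wrist"):
    cv2.imwrite(f"pics/{n}8.png",bot.camera(n)["color"][:,:,::-1])
need((.437,.40,.05),np.pi/2)
E
```

```text
clock: 9.15
eef_pos: [0.4671, 0.1767, 0.2082]
tool_rot: [0.707, -0.001, 0.0, -0.707]
ft_force: [1.1, -0.2, -1.0]
grip_width: 0.0348
clock: 9.78
eef_pos: [0.4422, 0.3619, 0.2079]
tool_rot: [0.707, -0.0, -0.0, -0.707]
ft_force: [-0.4, -0.4, -0.5]
grip_width: 0.0343
clock: 10.4
eef_pos: [0.4371, 0.3992, 0.2086]
tool_rot: [0.707, -0.001, 0.001, -0.707]
ft_force: [0.2, 0.1, -0.4]
grip_width: 0.0344
clock 10.4 eef [0.4371 0.3992 0.2086] F [ 0.18  0.13 -0.44] w 0.0344 J [ 0.74  0.43  0.22  1.36 -0.    0.74]
tool axes (cols)
 [[ 1.     0.     0.002]
 [-0.002 -0.     1.   ]
 [ 0.    -1.    -0.   ]]
shift units [-3.000e-03  6.345e+00  3.500e-02]
turn units [ 0.002 -0.012  0.   ]
clock 10.55 eef [0.4371 0.3993 0.2087] F [-0.9  -0.15 -1.86] w 0.0344 J [ 0.74  0.43  0.22  1.36 -0.    0.74]
tool axes (cols)
 [[ 1.     0.     0.002]
 [-0.002 -0.     1.   ]
 [ 0.    -1.    -0.   ]]
shift units [-4.000e-03  6.348e+00  3.000e-02]
turn units [ 0.    -0.013  0.001]
```

View pics/wrist8.png

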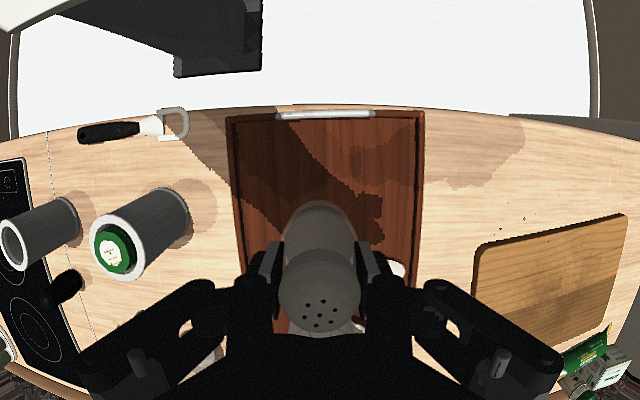

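View pics/scene8.png

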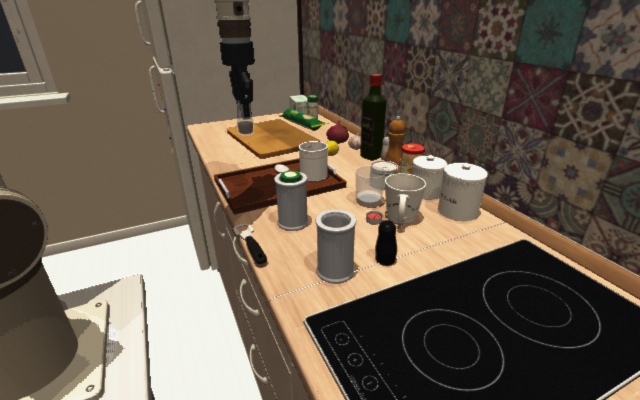

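View pics/side8.png

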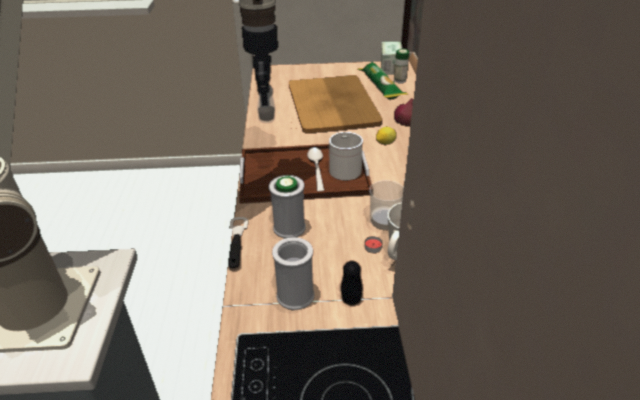

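The shaker is centred over the free near half. I'll descend to about 12 mm above the floor first.

```bash
python3 -m handwheel '[[0,1.3,0,0,0,0],[0,2.7,0,0,0,0],[0,4.1,0,0,0,0],[0,5.2,0,0,0,0],[0,5.9,0,0,0,0]]' -1; python3 -m handwheel '[[0,0,0,0,0,0],[0,0,0,0,0,0],[0,0.05,0,0,0,0],[0,0.1,0,0,0,0],[0,0.15,0,0,0,0]]' -1; python3 - <<'E'
from h import *
need((.437,.40,.0505))
S,D,W=[bot.camera(n)["color"][:,:,::-1] for n in("scene","side","wrist")]
need((.437,.40,.0505))
f=lambda i,x,y:cv2.resize(i[y:y+90,x:x+80],(400,450),interpolation=cv2.INTER_CUBIC)
cv2.imwrite("pics/n9.png",np.hstack([f(S,215,130),f(D,230,110)]))
E
```

```text
clock: 11.18
eef_pos: [0.4363, 0.3988, 0.0595]
tool_rot: [0.708, -0.001, 0.0, -0.707]
ft_force: [0.0, 0.7, -1.5]
grip_width: 0.034
clock: 11.8
eef_pos: [0.437, 0.4, 0.0576]
tool_rot: [-0.707, 0.0, -0.001, 0.707]
ft_force: [0.4, -0.7, -1.9]
grip_width: 0.0342
clock 11.8 eef [0.437  0.4    0.0576] F [ 0.38 -0.66 -1.92] w 0.0342 J [ 0.74  0.54 -0.01  1.01 -0.    0.74]
tool axes (cols)
 [[ 1.     0.001  0.001]
 [-0.001  0.     1.   ]
 [ 0.001 -1.     0.   ]]
shift units [-0.     0.286 -0.   ]
clock 11.95 eef [0.4368 0.3998 0.0573] F [ 0.61  0.11 -0.83] w 0.0343 J [ 0.74  0.55 -0.01  1.01 -0.    0.74]
tool axes (cols)
 [[ 1.    -0.     0.001]
 [-0.001 -0.     1.   ]
 [-0.    -1.    -0.   ]]
shift units [0.008 0.271 0.008]
```

View pics/n9.png

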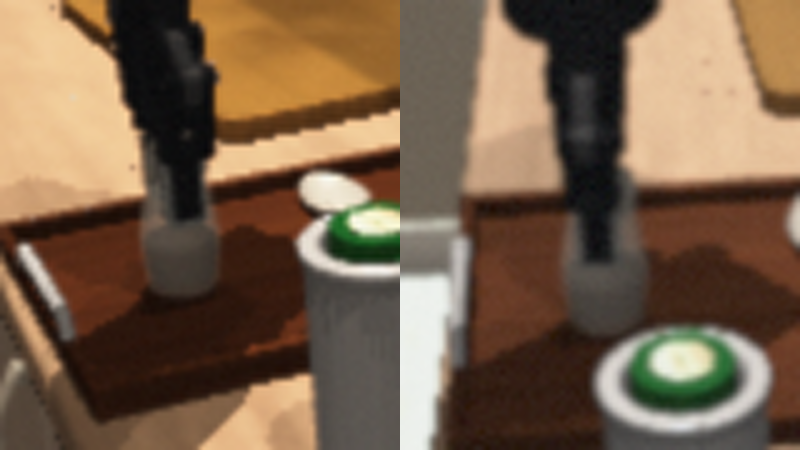

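```bash
python3 -m handwheel '[[0,0.06,0,0,0,0],[0,0.12,0,0,0,0],[0,0.18,0,0,0,0],[0,0.22,0,0,0,0],[0,0.25,0,0,0,0]]'; python3 -m handwheel '[[0,0.01,0,0,0,0],[0,0.02,0,0,0,0],[0,0.03,0,0,0,0],[0,0.03,0,0,0,0],[0,0.03,0,0,0,0]]'
```

```text
clock: 12.58
eef_pos: [0.4368, 0.3998, 0.0512]
tool_rot: [0.707, -0.0, 0.0, -0.707]
ft_force: [-1.4, -0.9, 2.1]
grip_width: 0.0341
clock: 13.2
eef_pos: [0.437, 0.3999, 0.0512]
tool_rot: [-0.707, 0.0, -0.001, 0.707]
ft_force: [-2.6, -1.9, 6.5]
grip_width: 0.0345
```

Contact is made at 6.5 N. I'll ease off a little and release.

```bash
python3 -m handwheel '[[0,-0.02,0,0,0,0],[0,-0.02,0,0,0,0],[0,-0.02,0,0,0,0],[0,-0.02,0,0,0,0],[0,-0.02,0,0,0,0]]'; python3 -m handwheel '[[0,0,0,0,0,0],[0,0,0,0,0,0],[0,0,0,0,0,0],[0,0,0,0,0,0],[0,0,0,0,0,0]]' 1; python3 - <<'E'
from h import *
need((.437,.40,.2))
S,D,W=[bot.camera(n)["color"][:,:,::-1] for n in("scene","side","wrist")]
f=lambda i,x,y:cv2.resize(i[y:y+90,x:x+80],(400,450),interpolation=cv2.INTER_CUBIC)
cv2.imwrite("pics/n10.png",np.hstack([f(S,215,130),f(D,230,110)]))
cv2.imwrite("pics/w10.png",W)
E
```

```text
clock: 13.82
eef_pos: [0.4369, 0.3999, 0.0512]
tool_rot: [-0.707, 0.0, -0.001, 0.707]
ft_force: [-1.1, -1.4, 5.1]
grip_width: 0.0344
clock: 14.45
eef_pos: [0.4368, 0.3999, 0.0507]
tool_rot: [0.707, -0.0, 0.0, -0.707]
ft_force: [0.4, 0.7, 0.3]
grip_width: 0.0853
clock 14.45 eef [0.4368 0.3999 0.0507] F [0.42 0.69 0.33] w 0.0853 J [ 0.74  0.55 -0.02  1.    0.    0.74]
tool axes (cols)
 [[ 1.    -0.     0.001]
 [-0.001 -0.     1.   ]
 [-0.    -1.    -0.   ]]
shift units [ 6.000e-03 -5.971e+00  5.000e-03]
```

View pics/n10.png

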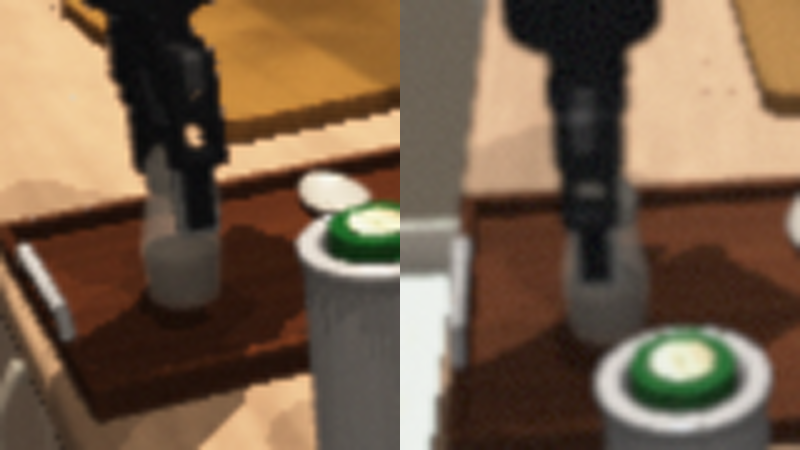

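View pics/w10.png

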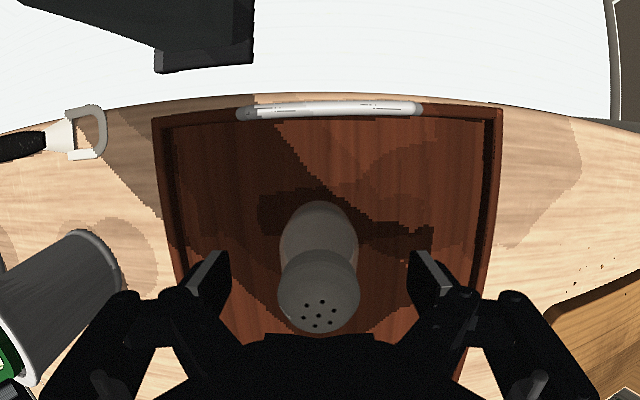

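It stands upright with the fingers clear of it on both sides (wrist 280–360 against 225/410). I'll retreat straight up.

```bash
python3 -m handwheel '[[0,-0.5,0,0,0,0],[0,-1.5,0,0,0,0],[0,-3,0,0,0,0],[0,-4.5,0,0,0,0],[0,-6,0,0,0,0]]' 1; python3 -m handwheel '[[0,-0.5,0,0,0,0],[0,-1,0,0,0,0],[0,-1,0,0,0,0],[0,-1,0,0,0,0],[0,-1,0,0,0,0]]' 1; python3 - <<'E'
from h import *
need((.437,.40,.2))
S,D,W=[bot.camera(n)["color"][:,:,::-1] for n in("scene","side","wrist")]
f=lambda i,x,y:cv2.resize(i[y:y+140,x:x+140],(400,400),interpolation=cv2.INTER_CUBIC)
cv2.imwrite("pics/n11.png",np.hstack([f(S,215,130),f(D,230,110)]))
cv2.imwrite("pics/w11.png",W)
E
```

```text
clock: 15.22
eef_pos: [0.4369, 0.3999, 0.2032]
tool_rot: [-0.707, 0.0, -0.001, 0.707]
ft_force: [-0.3, -0.0, -0.2]
grip_width: 0.0857
clock: 15.85
eef_pos: [0.4364, 0.3994, 0.2244]
tool_rot: [0.708, -0.001, -0.0, -0.707]
ft_force: [0.7, 0.2, 0.1]
grip_width: 0.0854
clock 15.85 eef [0.4364 0.3994 0.2244] F [0.67 0.2  0.06] w 0.0854 J [0.74 0.43 0.26 1.4  0.   0.74]
tool axes (cols)
 [[ 1.    -0.002  0.001]
 [-0.001 -0.002  1.   ]
 [-0.002 -1.    -0.002]]
shift units [0.026 0.978 0.024]
```

View pics/n11.png

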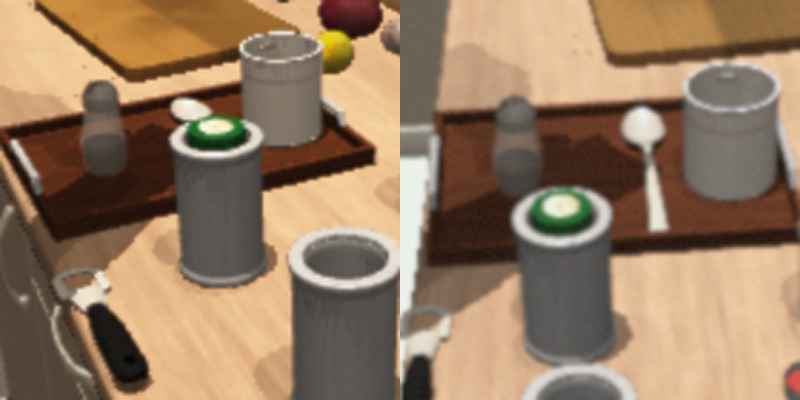

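View pics/w11.png

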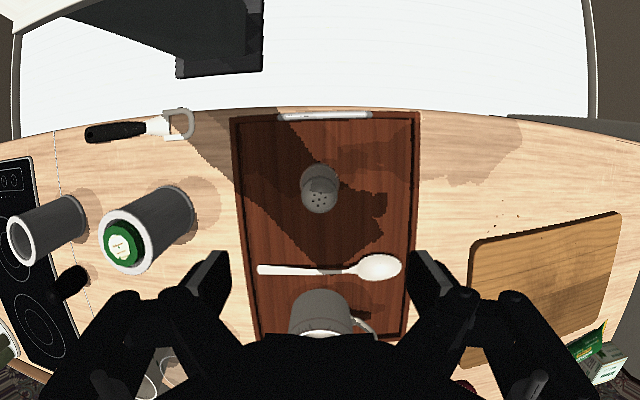

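The shaker stands upright on the tray's near half (wrist 319,188). The jar is still down in its holder, the mug and spoon look undisturbed, and the shaker's holder is empty.

```bash
python3 -c "
from workcell import bot
print(bot.job_done())"
```

```text
the job is handed in; nothing more can be done
None
```

I pressed the shaker down with shut fingers to about 6–7 mm (about 5 N) and it sprang up. I gripped it at 34 mm width, lifted it out and set it down on the near half of the tray. Contact force was 6.5 N before I released it and withdrew upward. The job was handed in at about 16 s.

- **Last images:** The shaker stands upright near (0.437, 0.400), beside the spoon and mug. The spice jar is still down in its holder, the black look-alike was left alone, and the gripper is open and well clear.
- **Camera disagreement:** The cameras' estimates of the holder's y position differed by up to about 8 mm. I settled it by comparing the fingertips with the cap close up before pressing.

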